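# Vent the spout that has the mug under it

## Task

The two-spout water tap on the counter has just been fitted and its water is still shut off; the line to one spout has to be vented. Push the tap's spring-centred lever well over towards the side where the tall white mug stands (never towards the small espresso cup), hold it over for at least two seconds, then let it come back to the middle and leave it alone. Leave the mug and the cup standing where they are under their spouts.

Things in the scene. Friction and masses are not known exactly. Their poses are not given: they have to be found in the camera images.
- tap: Steel two-spout water tap fixed on a black drip tray (280 mm along y, 150 along x, 18 high). Origin: centre of the tray's underside; x to the tap's rear (away from the robot), y to the left, z up. Column and valve body at x = +45, top z = 170; cross bar along y at z = 148 to y = +-108; spouts at y = +-85 come forward to x = -22, ends at z = 119. Only the lever stands higher than 170 mm.
- tap_lever (a joint): Upright lever with black grip atop the valve, hinge at (45, 0, 168) mm in tap frame, swings about tap x. 0 = upright, where its spring (0.7 N m/rad) returns it within 0.5 s without overshoot; + leans to tap +y, - to -y; stops +-0.6 rad; valve open beyond 0.4. Round grip 18 mm thick at 40 mm above the hinge, 26 at 88, top at 102; stem below 10 mm thick. 5 N at the grip holds 0.5 rad.
- mug_white: Tall plain white ceramic mug with one handle, 82 mm across the bowl, 117 mm with the handle, 94 mm high, standing loose on the drip tray under one of the two spouts (left or right differs each time). Origin: middle of its overall outline (with handle), at the underside; z up.
- mug_espresso: Small dark espresso cup with one ring handle, 63 mm across the bowl, 88 mm with the handle, 51 mm high, standing loose on the drip tray under the other spout. Origin: middle of its overall outline (with handle), at the underside; z up.
There are look-alikes about, which are no part of the job. Leave any blue look-alike of the mug_white alone.

How it is judged:
By the outcome, as a careful person would: the job done as asked, in the order asked, and still so for the second after the job is handed in, with the robot touching nothing.
It also fails if it takes over 35 s, if anything falls off the work surface, if the arm or the gripper's body presses on something with over 40 N, if the wrist force passes 120 N, or if a joint passes its speed limit or range.

## Robot

A 6-joint arm with a two-finger parallel gripper is mounted at the origin on a cart in front of the work surface, level with it; the furniture and walls round the work are solid. World frame = base frame: x ahead of the robot, y to its left, z up, the work surface at z = 0. Lengths are in m, angles in rad, forces in N, time in s.
With the tool pointing down it reaches from about 0.375 to 0.975 m from the base axis. Payload 3.8 kg.
Tool frame: the origin (TCP) lies at the very end of the fingers, on their centre line; the grasp point (between the pads) lies 19 mm behind it; z points along the fingers, y is the line along which they close (so a half turn about z gives the same grasp; the last joint's range is limited). The gripper opens to 85 mm and grips with 20 to 120 N. Pads are 22 mm wide; open, the fingers measure 114 mm over their backs; the gripper's body (76 mm by 85 mm) begins 54 mm behind the grasp point. The pads swing forward as they close: fully open they stand 13 mm farther back than shut.
Start: joints at [-1.21, 0.264, 1.604, -0, 1.274, -0.037], TCP at [0.261, -0.622, 0.231] pointing down, gripper open.
Joint ranges: [-2.63, 2.63], [-0.94, 2.18], [0.31, 2.57], [-1.31, 4.45], [0, 2.66], [-2.55, 2.55]. Speed limits (rad/s): [2.57, 2.57, 3.14, 3.14, 3.14, 3.14].

## Interface

Orientations are given as a rotation vector (axis times angle).
In Python, from workcell import * gives the robot as it stands.
- The arm moves only by the shell command python3 -m crank 'ROWS' [OPENING] [FORCE]. ROWS is JSON, a list that holds one entry, the list of rows, each a list of 6 numbers: the shift along the tool's x, y, z in cm, then the turn, a rotation vector about the tool's x, y, z in rad. In form: [[[dx, dy, dz, ax, ay, az], ...]]. A call has 1 to 8 rows; each row shifts and turns the commanded pose from where the row before left it, along the tool's axes as they then stand; what a row does not reach is not made up. A row lasts 1/12 s, in which the tool goes at most 41.7 mm and 7.16 degrees, less where a joint would pass 70% of its speed; a pose out of reach is approached as far as the arm can. A call with a gripper value outside its range is refused whole. OPENING is the finger opening in cm, from 0 to 8.54, set as the call begins (- or left out, the last holds). The fingers move at their own pace and stop on an object; FORCE is the grip in N (left out, the last holds). Time passes only in rows, so rows that do not move let the fingers close. It gives the time, the measured TCP pose, the force, the opening and the grip force at its end, in the units of the state.
- read_state(): the state, without advancing time (a new reading comes with each control period).
- read_camera(name): name is "side" or "top"; returns the picture (384x512x3 uint8, blue, green, red); there is no depth.
- camera_model(name): a dict with "camera_matrix" (3x3 intrinsics, pixels), "R" (3x3) and "t" (3): a world point X has camera coordinates R X + t. Camera axes: x right, y down, z forward; pixel columns grow to the right and rows downward; lengths in m; the calibration is good to about 2 mm. A picture is of the moment at which its call begins. camera_model takes no time and is no camera call.
- finish_job(): hands the job in; it is judged then, once.
The state is a dict: "time": time; "q": joint angles; "joint_vel": joint speeds; "joint_torque": joint torques, N m; "tool_pos": TCP position; "tcp_rot": TCP orientation; "wrist_force": force on the tool from outside, world axes, zero at the start; "torque": the same for the moment, N m; "width": opening from 0.0 (shut) to 1.0 (fully open); "grip_force": force on a finger pad.
Only numpy, scipy, OpenCV 4.12 (cv2) and the standard library are available. Lean on these libraries where they do the work, as an engineer would, in place of code of your own. Each camera call takes 0.05 s, during which the arm holds its last target. There are 200 camera calls.

## Working session

There is one attempt and no reset: what is moved stays moved. The work goes in short steps, Python scripts to look and compute and a shell command to move; the robot and the scene stay as the last step left them, time stands still between calls to the robot, and variables do not carry over. Pictures are saved under pics/ and viewed, at most 10 in all, crops included, and the job is handed in when it is done.

```bash
mkdir -p pics
python3 - <<'E'
from workcell import *
import cv2
for n in("side","top"):
    cv2.imwrite(f"pics/{n}0.png",read_camera(n)); m=camera_model(n); print(n,m)
s=read_state(); print(s['tool_pos'],s['tcp_rot'],s['time'])
E
```

```text
side {'camera_matrix': array([[497.87433801,   0.        , 251.65397713],
       [  0.        , 497.87433801, 183.83256661],
       [  0.        ,   0.        ,   1.        ]]), 'R': array([[ 0.8830076 ,  0.46923449, -0.01079687],
       [ 0.25721128, -0.50300704, -0.82512198],
       [-0.3926066 ,  0.7258119 , -0.56485144]]), 't': array([-0.49631384,  0.00992112,  1.09475299])}
top {'camera_matrix': array([[460.95822515,   0.        , 261.52672752],
       [  0.        , 460.95822515, 190.65067522],
       [  0.        ,   0.        ,   1.        ]]), 'R': array([[-0.00480227, -0.99892444, -0.0461183 ],
       [-0.98485764,  0.01271699, -0.17289798],
       [ 0.1732985 ,  0.04458966, -0.98385944]]), 't': array([0.06655553, 0.49990672, 0.88995407])}
[ 0.26125473 -0.62167042  0.23007464] [-3.07769170e+00 -6.20306276e-01  5.14804080e-04] 0.1
```

View pics/side0.png

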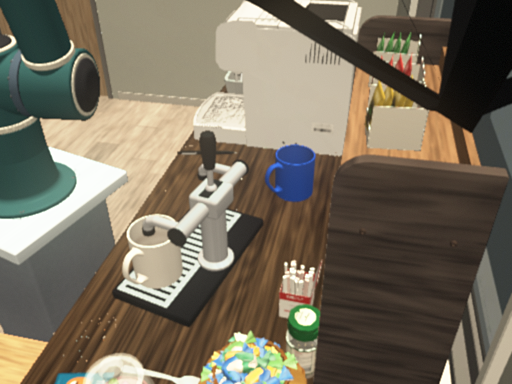

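View pics/top0.png

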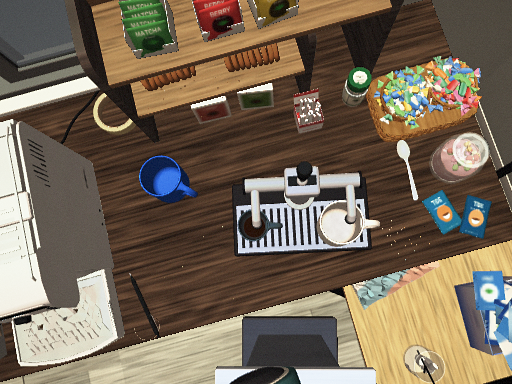

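The white mug is at image right in the top view, around (342,222), so on world −y. The espresso cup is at (253,225), and the lever's black grip is at about (305,172) in top and (208,135–165) in side. The blue mug is a look-alike. Next I'll triangulate the tray and lever.

```bash
cat > h.py <<'E'
from workcell import *
import cv2, numpy as np
from scipy.spatial.transform import Rotation as Rn
def ray(n,u,v):
    m=camera_model(n); d=m['R'].T@np.linalg.solve(m['camera_matrix'],[u,v,1.]); return -m['R'].T@m['t'],d
def plane(n,u,v,z):
    c,d=ray(n,u,v); return c+d*(z-c[2])/d[2]
def tri(a,b):
    c1,d1=ray("side",*a); c2,d2=ray("top",*b)
    k=np.linalg.lstsq(np.c_[d1,-d2],c2-c1,rcond=None)[0]
    p,q=c1+k[0]*d1,c2+k[1]*d2; return (p+q)/2,np.linalg.norm(p-q)
def proj(n,X):
    m=camera_model(n); p=m['camera_matrix']@(m['R']@np.array(X)+m['t']); return p[:2]/p[2]
E
python3 - <<'E'
from h import *
print("tray",[plane("top",u,v,.018).round(3) for u,v in((234,184),(365,178),(370,247),(236,255))])
for n,x0,x1,y0,y1 in(("side",190,225,125,190),("top",280,330,150,200)):
    im=cv2.imread(f"pics/{n}0.png"); cr=im[y0:y1,x0:x1]
    mk=(cr.max(2)<60).astype('uint8'); N,l,s,c=cv2.connectedComponentsWithStats(mk)
    print(n,[(s[i]+[x0,y0,0,0,0],c[i]+[x0,y0]) for i in range(1,N) if s[i,4]>25])
a=cv2.resize(cv2.imread("pics/top0.png")[140:270,220:390],None,fx=4,fy=4,interpolation=2)
cv2.imwrite("pics/c.png",a[:520])
E
```

```text
tray [array([0.52 , 0.121, 0.018]), array([ 0.529, -0.152,  0.018]), array([ 0.387, -0.156,  0.018]), array([0.372, 0.116, 0.018])]
side [(array([203, 149,  12,  20,  87]), array([210.05747126, 162.10344828]))]
top [(array([313, 155,  17,   5,  31]), array([321.67741935, 157.19354839])), (array([280, 161,  36,  25, 447]), array([301.00223714, 173.47203579])), (array([314, 188,  16,  12, 133]), array([323.30075188, 194.52631579])), (array([280, 191,   5,   9,  37]), array([281.56756757, 195.10810811]))]
```

View pics/c.png

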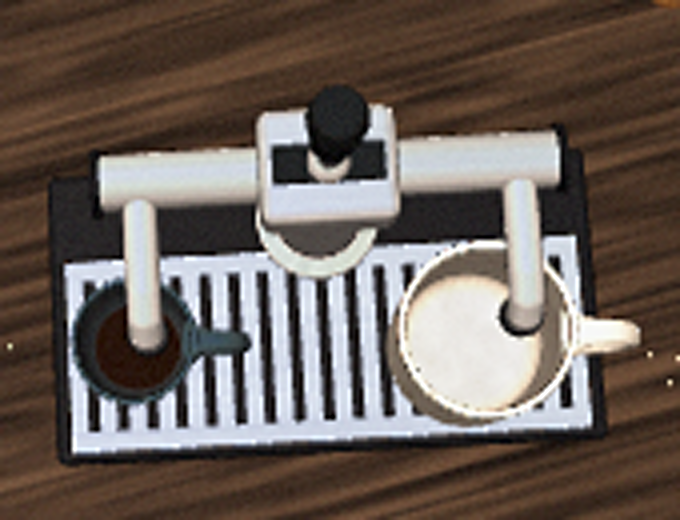

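The crop shows the grip top at full-image pixel (304,168), centred. The espresso cup is under the left spout (+y) and the white mug is under the right spout (−y).

Run:
```python
from h import *
print(tri((208,136),(304.3,168)))
print(plane("top",304.3,168,.27), proj("side",(.497,-.016,.27)),proj("top",(.497,-.016,.27)))
print("shelf edge",[plane("top",300,75,z).round(3) for z in(.1,.25,.4)],[plane("top",150,115,z).round(3) for z in(.1,.25,.4)])
s=read_state(); R=Rn.from_rotvec(s['tcp_rot']); print(R.as_matrix().round(3))
print("shift to above (tool cm)",R.inv().apply(np.array([.497,.05,.34])-s['tool_pos'])*100, "turn",(R.inv()*Rn.from_matrix(np.diag([1,-1,-1.]))).as_rotvec())
```

```text
(array([ 0.49802993, -0.01395317,  0.26182103]), np.float64(0.0019134603652547696))
[ 0.49541163 -0.01413004  0.27      ] [205.70363126 131.7238344 ] [305.49668722 166.97467766]
shelf edge [array([ 0.723, -0.018,  0.1  ]), array([ 0.656, -0.011,  0.25 ]), array([ 0.59 , -0.005,  0.4  ])] [array([0.646, 0.281, 0.1  ]), array([0.593, 0.236, 0.25 ]), array([0.54 , 0.191, 0.4  ])]
[[ 0.922  0.387 -0.001]
 [ 0.387 -0.922  0.002]
 [ 0.    -0.002 -1.   ]]
shift to above (tool cm) [ 47.75285231 -52.81351436 -10.88133559] turn [-2.02538159e-03  3.30116380e-04  3.97769308e-01]
```

```bash
python3 -m crank '[[[0,0,-2.8,0,0,0.1],[0,0,-2.8,0,0,0.1],[0,0,-2.8,0,0,0.1],[0,0,-2.8,0,0,0.1]]]' 0 40
python3 -m crank '[[[1.0,-3.2,0,0,0,0],[1.0,-3.2,0,0,0,0],[1.0,-3.2,0,0,0,0],[1.0,-3.2,0,0,0,0],[1.0,-3.2,0,0,0,0],[1.0,-3.2,0,0,0,0],[1.0,-3.2,0,0,0,0],[1.0,-3.2,0,0,0,0]]]'
python3 -m crank '[[[1.0,-3.2,0,0,0,0],[1.0,-3.2,0,0,0,0],[1.0,-3.2,0,0,0,0],[1.0,-3.2,0,0,0,0],[1.0,-3.2,0,0,0,0],[1.0,-3.2,0,0,0,0],[1.0,-3.2,0,0,0,0],[0,0,0,0,0,0]]]'
```

```text
time: 0.43
tool_pos: [0.2613, -0.6218, 0.3434]
tcp_rot: [-3.14, 0.011, 0.001]
wrist_force: [0.9, -0.2, -0.4]
width: 0.457
grip_force: 0.0
time: 1.1
tool_pos: [0.342, -0.3647, 0.3427]
tcp_rot: [-3.141, 0.004, 0.001]
wrist_force: [0.6, -0.4, -0.1]
width: -0.0
grip_force: 0.0
time: 1.77
tool_pos: [0.4134, -0.1377, 0.343]
tcp_rot: [-3.138, -0.005, -0.001]
wrist_force: [0.2, -0.1, 0.2]
width: -0.006
grip_force: 0.0
```

```bash
python3 -m crank '[[[1.4,-3.3,0,0,0,0],[1.4,-3.3,0,0,0,0],[1.4,-3.3,0,0,0,0],[1.4,-3.3,0,0,0,0],[1.4,-3.3,0,0,0,0],[1.4,-3.3,0,0,0,0],[0,0,0,0,0,0]]]'
python3 - <<'E'
from h import *
for n in("side","top"):
    im=read_camera(n); cv2.imwrite(f"pics/{n}1.png",im)
a=cv2.imread("pics/side1.png")[60:310,110:330]; b=cv2.imread("pics/top1.png")[100:350,200:420]
cv2.imwrite("pics/d.png",cv2.resize(np.hstack([a,b]),None,fx=1.8,fy=1.8))
E
```

```text
time: 2.35
tool_pos: [0.4984, 0.0597, 0.3424]
tcp_rot: [-3.139, -0.004, 0.0]
wrist_force: [0.5, 0.2, 0.6]
width: -0.001
grip_force: 0.0
```

View pics/d.png

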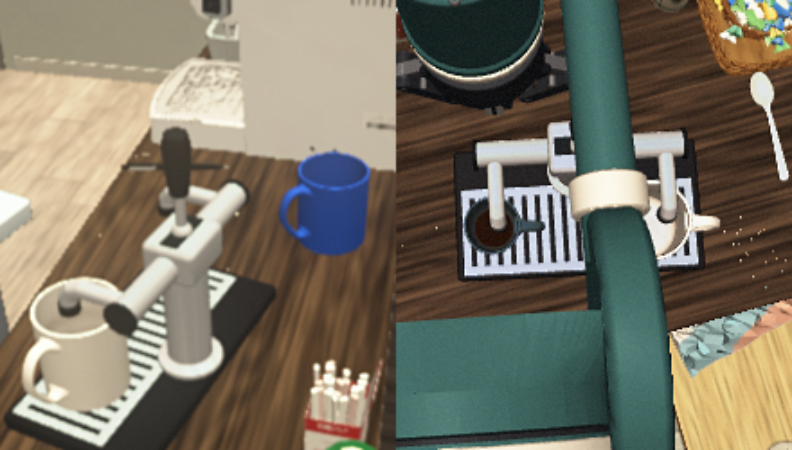

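```bash
python3 -m crank '[[[0,0,3,0,0,0],[0,0,3,0,0,0],[0,0,3,0,0,0],[0,0,2.7,0,0,0],[0,0,0,0,0,0]]]'
python3 -m crank '[[[0,1,0,0,0,0],[0,1,0,0,0,0],[0,1,0,0,0,0],[0,1,0,0,0,0],[0,0.8,0,0,0,0],[0,0.6,0,0,0,0],[0,0,0,0,0,0]]]'
```

```text
time: 2.87
tool_pos: [0.4921, 0.0532, 0.2197]
tcp_rot: [3.14, -0.006, -0.018]
wrist_force: [-1.9, -1.1, -1.0]
width: 0.0
grip_force: 0.0
time: 3.45
tool_pos: [0.4977, -0.0, 0.2275]
tcp_rot: [3.142, -0.006, 0.004]
wrist_force: [1.5, 1.8, 3.4]
width: 0.0
grip_force: 1.8
```

```bash
python3 -m crank '[[[0,0.6,0,0,0,0],[0,0.6,0,0,0,0],[0,0.6,0,0,0,0],[0,0,0,0,0,0],[0,0,0,0,0,0]]]'
python3 - <<'E'
from h import *
im=read_camera("side"); b=read_camera("top")[100:250,200:420]
for a in(.4,.5,.6): print(a,proj("side",(.497,-.015-.1*np.sin(a),.168+.1*np.cos(a))))
cv2.imwrite("pics/e.png",cv2.resize(np.hstack([im[80:230,120:300],b]),None,fx=1.9,fy=1.9,interpolation=2))
E
```

```text
time: 3.87
tool_pos: [0.4969, -0.0167, 0.2261]
tcp_rot: [-3.141, 0.004, 0.0]
wrist_force: [2.4, 3.5, 0.3]
width: -0.005
grip_force: 1.8
0.4 [191.94239652 149.13333855]
0.5 [188.66841677 154.62857413]
0.6 [185.60085712 160.55573655]
```

View pics/e.png

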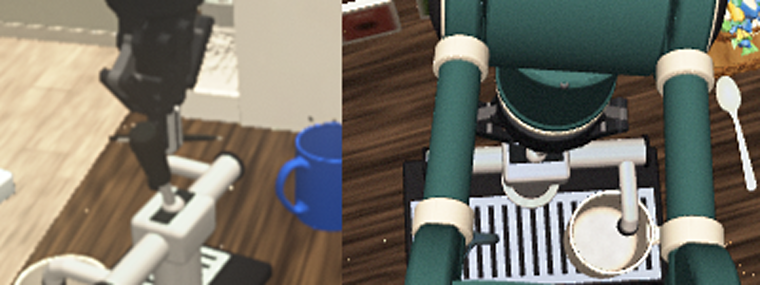

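The lever leans towards the mug with its grip top at about (198,144), roughly 0.3 rad, which agrees with the 3.5 N reading. It needs about 15 mm more.

```bash
python3 -m crank '[[[0,0.5,0,0,0,0],[0,0.5,0,0,0,0],[0,0.5,0,0,0,0],[0,0,0,0,0,0],[0,0,0,0,0,0]]]'
python3 - <<'E'
from h import *
im=read_camera("side")
F=[];
for i in range(3): read_camera("top"); s=read_state(); F.append(s['wrist_force'])
print(np.mean(F,0),s['tool_pos'])
cv2.imwrite("pics/f.png",cv2.resize(im[80:230,120:300],None,fx=3,fy=3,interpolation=2))
E
```

```text
time: 4.38
tool_pos: [0.4958, -0.0309, 0.2255]
tcp_rot: [-3.14, 0.004, 0.004]
wrist_force: [0.1, 6.1, -0.6]
width: -0.003
grip_force: 2.6
[-0.28665769  5.5971438   0.29793895] [ 0.49578171 -0.03074541  0.22561047]
```

View pics/f.png

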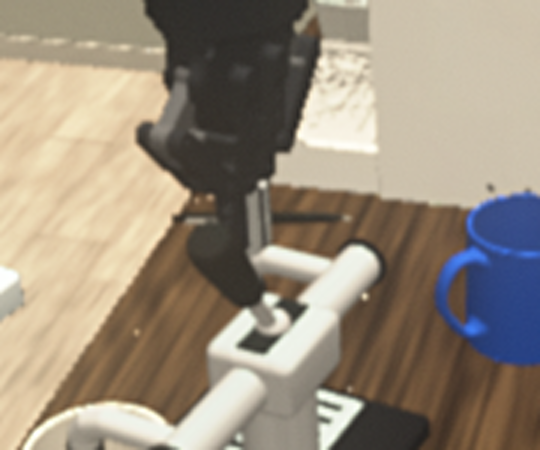

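The grip top is now at about (189,156). That is about 0.5 rad, and 5.6 N agrees. I'll add 2 mm of margin and hold.

```bash
python3 -m crank '[[[0,0.2,0,0,0,0],[0,0,0,0,0,0],[0,0,0,0,0,0],[0,0,0,0,0,0],[0,0,0,0,0,0],[0,0,0,0,0,0],[0,0,0,0,0,0],[0,0,0,0,0,0]]]'
for i in 1 2 3 4; do python3 -m crank '[[[0,0,0,0,0,0],[0,0,0,0,0,0],[0,0,0,0,0,0],[0,0,0,0,0,0],[0,0,0,0,0,0],[0,0,0,0,0,0],[0,0,0,0,0,0],[0,0,0,0,0,0]]]' | egrep 'time|pos|wrist'; done
```

```text
time: 5.25
tool_pos: [0.4957, -0.0325, 0.2255]
tcp_rot: [-3.14, 0.003, 0.004]
wrist_force: [-0.1, 6.3, 0.3]
width: 0.002
grip_force: 2.6
time: 5.92
tool_pos: [0.4958, -0.0325, 0.2256]
wrist_force: [-0.7, 6.3, -0.3]
time: 6.58
tool_pos: [0.4958, -0.0325, 0.2256]
wrist_force: [0.3, 5.4, -0.0]
time: 7.25
tool_pos: [0.4958, -0.0325, 0.2256]
wrist_force: [1.4, 6.3, -0.8]
time: 7.92
tool_pos: [0.4957, -0.0325, 0.2255]
wrist_force: [0.6, 6.0, 0.0]
```

Held for over 3 s. Next I'll let the lever back gently, retreat towards +y, rise and check.

```bash
python3 -m crank '[[[0,-0.8,0,0,0,0],[0,-0.8,0,0,0,0],[0,-0.8,0,0,0,0],[0,-0.8,0,0,0,0],[0,-0.8,0,0,0,0],[0,-1.5,0,0,0,0],[0,-2,0,0,0,0],[0,-2,0,0,0,0]]]'
python3 -m crank '[[[0,0,0,0,0,0],[0,0,-2,0,0,0],[0,0,-3,0,0,0],[0,0,-3,0,0,0],[0,0,-3,0,0,0],[0,0,-1,0,0,0],[0,0,0,0,0,0]]]'
python3 - <<'E'
from h import *
im=read_camera("side")[80:310,100:340]; b=read_camera("top")[100:330,200:420]
cv2.imwrite("pics/g.png",cv2.resize(np.hstack([im,b]),None,fx=1.7,fy=1.7,interpolation=2))
E
```

```text
time: 8.58
tool_pos: [0.4967, 0.0618, 0.2258]
tcp_rot: [3.14, -0.004, -0.001]
wrist_force: [1.0, 0.6, -0.2]
width: -0.003
grip_force: 0.0
time: 9.17
tool_pos: [0.4988, 0.0609, 0.3498]
tcp_rot: [3.141, -0.003, 0.01]
wrist_force: [0.8, -0.5, 0.4]
width: -0.002
grip_force: 0.0
```

View pics/g.png

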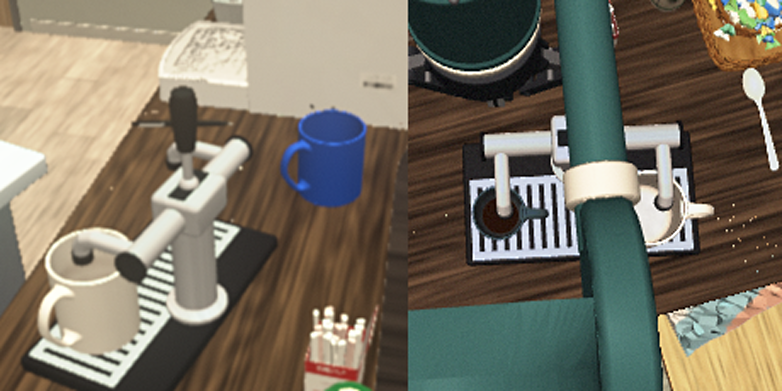

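The lever is upright again with its grip top at (181,92) in the crop. The mug and cup stand where they were, and the gripper is clear.

```bash
python3 -c "
from workcell import *
print(finish_job())"
```

```text
the job is handed in; nothing more can be done
None
```

The lever was pushed to about 0.5 rad (judged from the camera and a 6 N push) towards the white mug and held for over 3 s; it is back upright, the mug and cup stand where they were, and the job is handed in.

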